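Draw the front objective canister from a gravity feeder

ROBOT

A 6-joint arm with a two-finger parallel gripper is mounted at the origin on a cart in front of the work surface, level with it; the furniture and walls round the work are solid. World frame = base frame: x ahead of the robot, y to its left, z up, the work surface at z = 0. Lengths are in mm, angles in rad, forces in N, time in s.
With the tool pointing down it reaches from about 350 to 775 mm from the base axis. Payload 7.3 kg.
Tool frame: the origin (TCP) lies on the centre line of the jaws, within the pads' length; the fingertips stand 17 mm ahead of it and the grasp point (between the pads) lies 2 mm behind it; z points along the fingers, y is the line along which they close (so a half turn about z gives the same grasp; the last joint's range is limited). The gripper opens to 92 mm and grips with 3 to 60 N. Pads are 19 mm wide; open, the fingers measure 130 mm over their backs; the gripper's body (75 mm by 190 mm) begins 47 mm behind the grasp point.
Start: joints at [1.126, 0.342, 1.524, -0, 1.275, -0.146], TCP at [154.531, 501.76, 243.741] pointing down, gripper open.
Joint ranges: [-2.53, 2.53], [-0.77, 2.02], [0.04, 2.7], [-1, 4.14], [0.28, 2.66], [-3.11, 3.11]. Speed limits (rad/s): [2.57, 2.57, 3.14, 3.14, 3.14, 3.14].

INTERFACE

Orientations are given as [roll, pitch, yaw] about the fixed x, y, z axes, in that order (R = Rz(yaw) Ry(pitch) Rx(roll)).
In Python, from plant import bot gives the robot as it stands. The module is installed in compiled form; this text tells all that it offers.
- The arm moves only by the shell command python3 -m pendant 'ROWS'. ROWS is JSON, a list of rows, each a list of 3 entries, a list of its own where there are three numbers: the shift along the world's x, y, z as a fraction of full scale, then the turn, a rotation vector about the world's x, y, z as a fraction of full scale, then the opening, from -1 (shut) to 1 (fully open), so that 0 is half open. In form: [[[tx, ty, tz], [rx, ry, rz], claw], ...]. A call has exactly 10 rows; each row shifts and turns the commanded pose from where the row before left it; what a row does not reach is not made up. Full scale, the value 1, is 30 mm for a shift and 0.12 rad for a turn. A row lasts 1/12 s, in which the tool goes at most 41.7 mm and 7.16 degrees, less where a joint would pass 70% of its speed; a pose out of reach is approached as far as the arm can. A call with a number of a shift or a turn outside -1 to 1 is refused whole. A call with a gripper value outside its range is refused whole. The fingers move at their own pace and stop on an object; the grip force is fixed at half the most. Time passes only in rows, so rows that do not move let the fingers close, or fill a call up. It gives the time, the measured TCP pose, the force, the opening and the grip force at its end, in the units of the state.
- bot.get_obs(): the state, without advancing time (a new reading comes with each control period).
- bot.capture(name): name is "scene" or "top"; returns the picture (420x560x3 uint8, blue, green, red); there is no depth.
- bot.camera_params(name): a dict with "fovy" (degrees; the focal length in pixels is half the picture's height over the tangent of half this angle, whatever the lens; pixels are square), "cx", "cy" (the principal point, pixels), "camera_from_world" (4x4, takes a point from world to camera coordinates). Camera axes: x right, y down, z forward; pixel columns grow to the right and rows downward; lengths in mm; the calibration is good to about 2 mm. A picture is of the moment at which its call begins. camera_params takes no time and is no camera call.
- bot.close_job(): hands the job in; it is judged then, once.
The state is a dict: "time": time; "joint_positions": joint angles; "dq": joint speeds; "tau": joint torques, N m; "tool_pos": TCP position; "tcp_rot": TCP orientation; "contact_force": force on the tool from outside, world axes, zero at the start; "moment": the same for the moment, N m; "grip_width": finger opening in mm; "finger_force": force on a finger pad.
Only numpy, scipy, OpenCV 4.12 (cv2) and the standard library are available. Lean on these libraries where they do the work, as an engineer would, in place of code of your own. Each camera call takes 0.05 s, during which the arm holds its last target. There are 200 camera calls.

TASK

Take the front (lowest) white objective canister out of its sloped blue feeder, letting the white canisters behind it roll down so that the next one lies at the front stop. Lay the canister you took on its side in the green V-shaped cradle, along the groove and about centred in its length; set it down rather than dropping it in.

Things in the scene. Friction and masses are not known exactly. Their poses are not given: they have to be found in the camera images.
- front_canister: White canister with ribbed lid: a cylinder 58 mm long, 40 mm in diameter, about 90 g, lying on its side as the lowest of three in its feeder, against the front stop. Origin: centre of its flat base; z runs along the cylinder's axis to the lid, its middle is 29 mm along z (x, y turn as it rolls). Grip it across its flat ends, which overhang the feeder's nose by 8 mm each and stand free.
- next_canister: The white canister behind and touching the front one; same size, origin and axes. Once the front one is lifted away it rolls by itself about 40 mm down the lane to the front stop, within a second.
- canister_feeder: Blue sloped feeder of white canisters, fixed (a like one with black-capped amber jars stands 190 mm left or right). Origin: on the bench under the axis of the canister at the stop; x up the lane (12 degrees), y across, z up. That axis is 70 mm up, along y, middle at y = 0 +-5. The stop lip ends 4 mm below it. Each one behind is 39 mm farther, 8 higher. Nose 42 mm wide; from x = 33 mm 74 wide with guides.
- cradle: Green V cradle fixed to the bench, 90 mm along x, 36 along y, tops of the V 32 mm above the bench. Origin: on the bench under the middle of the groove; the groove runs along y, z up. A laid canister's axis is 40 mm above the bench over x = 0; centred, it overhangs by 11 mm at each end. Either end may point to +y.
There are look-alikes about, which are no part of the job. There is more than one size of the cradle; the one meant has the size given above. Leave any red look-alike of the next_canister alone.

How it is judged (in metres and radians):
On the way:
1. the front canister is lifted out of the feeder, at least 35 mm above where it lay (z of front_canister in the frame of canister_feeder above 0.105 m), for 0.1 s.
At the end, for the whole second after the job is handed in: The taken canister lies in the cradle: axis within 12 mm of the groove line, 32 to 50 mm above the bench, parallel within 11 degrees, its middle within 14 mm of the cradle's. The next canister lies at the front stop (-15 to +12 mm along the lane, within 15 mm of its height) (x of front_canister in the frame of cradle between -0.012 and 0.012 m and z of front_canister in the frame of cradle between 0.032 and 0.05 m and z of cradle in the frame of front_canister between 0.015 and 0.043 m and angle between the z axis of front_canister and the y axis of cradle, either way round below 0.2 rad and x of next_canister in the frame of canister_feeder between -0.015 and 0.012 m and z of next_canister in the frame of canister_feeder between 0.055 and 0.085 m and y of next_canister in the frame of canister_feeder between -0.045 and 0.045 m); the robot touches nothing.
It fails at once if the canister is let go more than 30 mm above its seat over the cradle (z of front_canister in the frame of cradle above 0.072 m and contact force between the fingers and front_canister below 0.02 N and x of front_canister in the frame of cradle between -0.06 and 0.06 m and y of front_canister in the frame of cradle between -0.08 and 0.08 m).
It also fails if it takes over 32 s, if anything falls off the work surface, if the arm or the gripper's body presses on something with over 40 N, if the wrist force passes 120 N, or if a joint passes its speed limit or range.

## Working session

There is one attempt and no reset: what is moved stays moved. The work goes in short steps, Python scripts to look and compute and a shell command to move; the robot and the scene stay as the last step left them, time stands still between calls to the robot, and variables do not carry over. Pictures are saved under pics/ and viewed, at most 10 in all, crops included, and the job is handed in when it is done.

```bash
mkdir -p pics
python3 - <<'E'
from plant import bot
import cv2,numpy as np
for n in("scene","top"):
    cv2.imwrite(f"pics/{n}0.png",bot.capture(n)); p=bot.camera_params(n); print(n,p["fovy"],p["cx"],p["cy"],np.round(p["camera_from_world"],4).tolist(), [k for k in p])
o=bot.get_obs();print(o)
E
```

```text
scene 56.86999436941256 288.7509973125222 207.34351608281315 [[0.7431, -0.669, -0.0128, -397.5283], [-0.5085, -0.5522, -0.6607, 228.894], [0.435, 0.4975, -0.7506, 721.9452], [0.0, 0.0, 0.0, 1.0]] ['fovy', 'cx', 'cy', 'camera_from_world']
top 57.89090172532135 287.61732920208124 215.66369141994215 [[0.0061, -0.9998, -0.0178, -67.297], [-0.9986, -0.0051, -0.0531, 462.0989], [0.053, 0.0181, -0.9984, 905.2249], [0.0, 0.0, 0.0, 1.0]] ['fovy', 'cx', 'cy', 'camera_from_world']
{'time': 0.1, 'joint_positions': array([ 1.12600630e+00,  3.42660498e-01,  1.52488786e+00, -1.98270166e-05,
        1.27539628e+00, -1.46005991e-01]), 'dq': array([ 0.00104933, -0.00047308, -0.00095238,  0.00080396, -0.00219471,
        0.00086422]), 'tau': array([ 2.36665393e-03, -4.31997728e+01, -2.44696230e+01,  7.20825372e-02,
        5.24606660e-02, -6.51111532e-05]), 'tool_pos': array([154.38421244, 501.44770732, 243.12231373]), 'tcp_rot': array([-3.14025230e+00, -1.77938015e-04,  2.84281428e+00]), 'contact_force': array([-1.61247479, -0.13575465,  0.12826626]), 'moment': array([ 0.00573902,  0.02343732, -0.00764014]), 'finger_force': 0.0, 'grip_width': 91.7583919442261}
```

View pics/scene0.png

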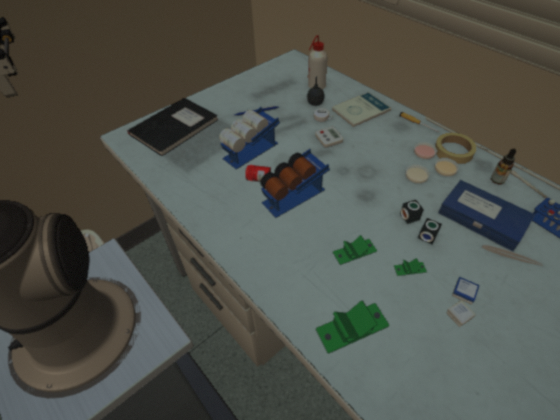

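View pics/top0.png

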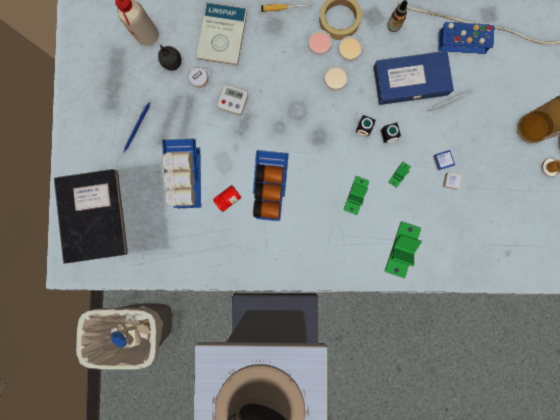

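The white feeder is at top pixel (181,173) and scene pixel (248,138). The green cradles come in three sizes, and the middle one at top (356,195), scene (354,249), looks about 90 mm long. I'll enlarge both.

Run:
```python
import cv2,numpy as np
s=cv2.imread("pics/scene0.png");t=cv2.imread("pics/top0.png")
def c(i,x,y,w,h,k=5):
    return cv2.resize(np.clip(i[y:y+h,x:x+w].astype(float)*1.6,0,255).astype(np.uint8),None,fx=k,fy=k,interpolation=cv2.INTER_CUBIC)
a=np.vstack([np.hstack([c(t,150,130,70,60+0),c(t,320,165,70,60)]),np.hstack([c(s,215,105,70,60),c(s,320,220,70,60)])])
cv2.imwrite("pics/crop.png",a)
```

```text
(no output)
```

View pics/crop.png

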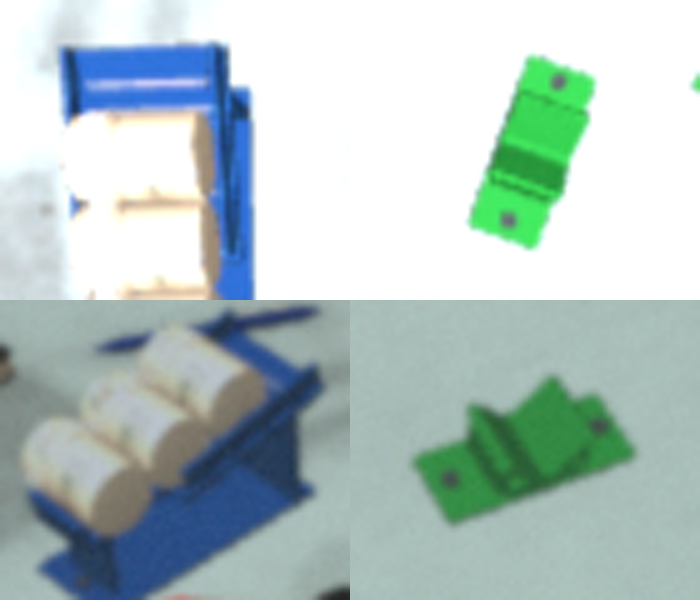

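```bash
cat > h.py <<'E'
import cv2,numpy as np,json
from plant import bot
from scipy.optimize import minimize,least_squares
P={n:bot.camera_params(n) for n in("scene","top")}
def proj(n,X):
    p=P[n];M=np.array(p["camera_from_world"]);c=np.asarray(X)@M[:3,:3].T+M[:3,3];f=210/np.tan(np.radians(p["fovy"]/2))
    return np.c_[f*c[:,0]/c[:,2]+p["cx"],f*c[:,1]/c[:,2]+p["cy"]]
def place(x,y,a,L):
    c,s=np.cos(a),np.sin(a);L=np.asarray(L,float);return np.c_[x+c*L[:,0]-s*L[:,1],y+s*L[:,0]+c*L[:,1],L[:,2]]
t=np.linspace(0,2*np.pi,48)
def cyl(x0,y0,z0):
    return np.array([[x0+20*np.cos(u),y0+e,z0+20*np.sin(u)] for e in(-29,29) for u in t])
def sil(n,clouds,roi):
    x,y,w,h=roi;m=np.zeros((h*4,w*4),np.uint8)
    for C in clouds:
        q=(proj(n,C)-[x,y]+.5)*4-.5
        cv2.fillConvexPoly(m,cv2.convexHull(np.round(q*16).astype(np.int32)),1,shift=4)
    return cv2.resize(m.astype(np.float32),(w,h),interpolation=cv2.INTER_AREA)
E
cat > m.py <<'E'
from h import *
I={n:cv2.imread(f"pics/{n}0.png").astype(int) for n in("scene","top")}
R={"scene":(212,102,75,60),"top":(155,145,55,70)}
masks={}
for n in R:
    x,y,w,h=R[n];b,g,r=np.moveaxis(I[n][y:y+h,x:x+w],2,0)
    m=((r-b>2)&(r>70)&(r-g<60)&(r>0.5*g)).astype(np.uint8)
    k,l,st,_=cv2.connectedComponentsWithStats(m);m=(l==1+np.argmax(st[1:,4])).astype(np.float32)
    masks[n]=m;print(n,m.sum())
def cost(p,full=False):
    x,y,a,o1,o2,o3=p;c=0
    for n in R:
        s=sil(n,[place(x,y,a,cyl(39*i*1.0,o,70+8*i)) for i,o in enumerate((o1,o2,o3))],R[n])
        d=np.abs(s-masks[n]).sum();c+=d
        if full:print(n,"diff",d,"area",s.sum())
    return c+0.3*(o1*o1+o2*o2+o3*o3)
best=None
for a0 in(-.1,0,.1):
  for y0 in(160,175):
    r=minimize(cost,[500,y0,a0,0,0,0],method="Nelder-Mead",options=dict(initial_simplex=np.array([500,y0,a0,0,0,0])+np.vstack([np.zeros(6),np.diag([25,15,.1,3,3,3])]),maxiter=500))
    if best is None or r.fun<best.fun:best=r
print(best.x,best.fun);cost(best.x,True)
x,y,a,o=best.x[:4];print("front centre",place(x,y,a,[[0,o,70]]))
O=[]
for n in R:
    X,Y,w,h=R[n];im=cv2.resize(np.clip(I[n][Y:Y+h,X:X+w]*1.2,0,255).astype(np.uint8),None,fx=5,fy=5)
    for i in range(3):
        C=place(x,y,a,cyl(39*i,best.x[3+i],70+8*i));q=(proj(n,C)-[X,Y]+.5)*5
        cv2.polylines(im,[cv2.convexHull(q.astype(np.int32))],True,(0,0,255),1)
    O.append(cv2.copyMakeBorder(im,0,350-im.shape[0],0,0,cv2.BORDER_CONSTANT))
# cradle
L=[]
T=np.array([[178,55],[245,78],[187,250],[120,225]])/5+[320,165]-.4
S=np.array([[247,95],[285,152],[102,224],[65,162]])/5+[320,220]-.4
# corner order top: far-left, far-right, near-right, near-left ; groove y=left
L=lambda z:np.array([[45,18,z],[45,-18,z],[-45,-18,z],[-45,18,z]])
f=lambda p:np.r_[(proj("top",place(*p[:3],L(p[3])))-T).ravel(),(proj("scene",place(*p[:3],L(p[3])))-S).ravel()]
q=least_squares(f,[500,-80,-.3,4]);print("cradle",q.x);print(np.round(q.fun.reshape(-1,2),1).tolist())
for n in R:
    X,Y,w,h=(320,165,70,60) if n=="top" else (320,220,70,60)
    im=cv2.resize(np.clip(I[n][Y:Y+h,X:X+w]*1.2,0,255).astype(np.uint8),None,fx=5,fy=5)
    for z,Q in((0,[[45,18,q.x[3]],[45,-18,q.x[3]],[-45,-18,q.x[3]],[-45,18,q.x[3]]]),(1,[[0,18,12],[0,-18,12]])):
        cv2.polylines(im,[((proj(n,place(*q.x[:3],Q))-[X,Y]+.5)*5).astype(np.int32)],True,(0,0,255),1)
    O.append(im)
a=np.hstack(O[:2]);b=np.hstack(O[2:]);w=max(a.shape[1],b.shape[1])
cv2.imwrite("pics/fit.png",cv2.resize(np.vstack([np.pad(i,((0,0),(0,w-i.shape[1]),(0,0))) for i in(a,b)]),None,fx=.9,fy=.9))
E
python3 m.py
```

```text
scene 580.0
top 1053.0
[5.02729005e+02 1.78277324e+02 4.89448506e-02 1.16821706e+00
 6.99511417e-01 9.21870619e-01] 1144.2486678305459
scene diff 597.875 area 1177.5
top diff 545.5625 area 1595.8125
front centre [[502.67184937 179.44414215  70.        ]]
cradle [ 5.15222033e+02 -2.31834725e+02 -3.29526611e-01  1.88048745e+00]
[[0.0, -0.7], [0.6, -0.5], [0.4, -0.1], [-0.2, 0.0], [-0.7, -0.4], [0.5, 0.6], [-0.3, 0.5], [-0.8, -0.2]]
```

View pics/fit.png

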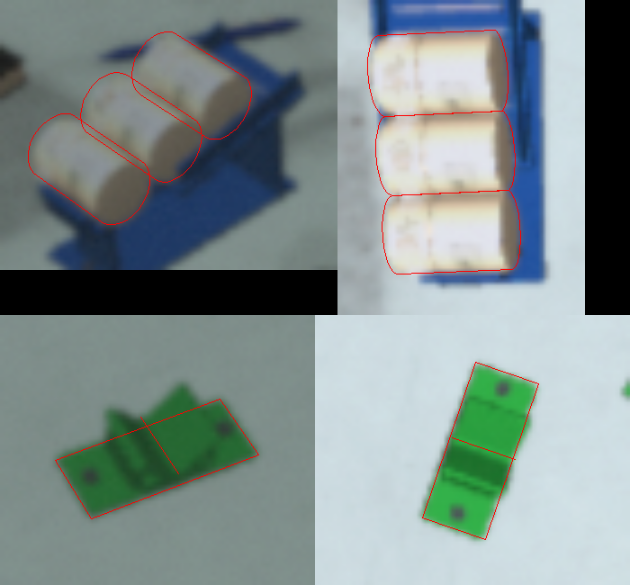

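The fitted outlines sit on the canisters and on the cradle plate in both views. That puts the feeder at (503,179) with yaw 0.05, and the cradle at (515,-232) with yaw -0.33. The 90x36 plate matches to under 1 px. Now I'll approach.

```bash
python3 -m pendant '[[[0.95,-0.9,-0.1],[0,0,0.29],1],[[0.95,-0.9,-0.1],[0,0,0.29],1],[[0.95,-0.9,-0.1],[0,0,0.29],1],[[0.95,-0.9,-0.1],[0,0,0.29],1],[[0.95,-0.9,-0.1],[0,0,0.29],1],[[0.95,-0.9,-0.1],[0,0,0.29],1],[[0.95,-0.9,-0.1],[0,0,0.29],1],[[0.95,-0.9,-0.1],[0,0,0.29],1],[[0.95,-0.9,-0.1],[0,0,0.29],1],[[0.95,-0.9,-0.1],[0,0,0.29],1]]'
python3 -m pendant '[[[0.7,-0.6,0],[0,0,0],1],[[0.7,-0.6,0],[0,0,0],1],[[0.6,-0.5,-0.2],[0,0,0],1],[[0.2,-0.1,-0.4],[0,0,0],1],[[0,0,-0.5],[0,0,0],1],[[0,0,-0.5],[0,0,0],1],[[0,0,-0.4],[0,0,0],1],[[0,0,-0.3],[0,0,0],1],[[0,0,0],[0,0,0],1],[[0,0,0],[0,0,0],1]]'
python3 - <<'E'
from h import *
o=bot.get_obs();print(o["tool_pos"],o["tcp_rot"],o["time"])
a,b=bot.capture("scene"),bot.capture("top")
for n,i in(("scene",a),("top",b)):
    for X in([503,179,70],o["tool_pos"]):
        u,v=proj(n,[X])[0];print(n,u,v)
k=lambda i,x,y:cv2.resize(i[y:y+110,x:x+110],None,fx=3.6,fy=3.6,interpolation=cv2.INTER_CUBIC)
cv2.imwrite("pics/near.png",np.clip(np.hstack([k(a,185,70),k(b,125,120)])*1.3,0,255))
E
```

```text
time: 0.93
tool_pos: [440.5, 230.1, 213.4]
tcp_rot: [3.142, -0.0, -3.091]
contact_force: [1.3, 1.3, -0.0]
grip_width: 92.0
finger_force: 0.0
time: 1.77
tool_pos: [505.0, 178.1, 144.3]
tcp_rot: [-3.142, -0.001, -3.092]
contact_force: [1.8, 1.2, 0.3]
grip_width: 91.5
finger_force: 0.0
[504.99340011 178.10008223 144.28673698] [-3.14156300e+00 -1.34095842e-03 -3.09187451e+00] 1.7667
scene 231.45599662159083 139.09928629023574
scene 228.49469021795312 114.13882223600106
top 180.34559156051193 195.9937449694393
top 170.10558618432174 191.30400450639718[ WARN:0@0.787] global loadsave.cpp:1063 imwrite_ Unsupported depth image for selected encoder is fallbacked to CV_8U.
```

View pics/near.png

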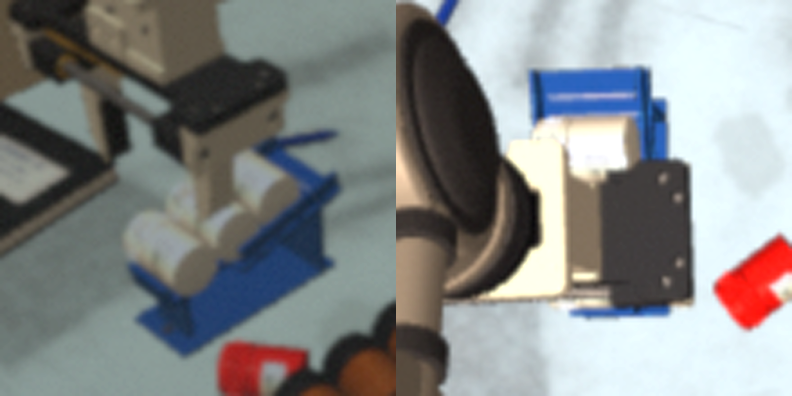

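The jaws straddle the front canister: the near finger is beyond its flat end, with nothing in the way below. Next is the descent.

```bash
python3 -m pendant '[[[-0.1,0.04,-0.3],[0,0,0],1],[[0,0,-0.4],[0,0,0],1],[[0,0,-0.4],[0,0,0],1],[[0,0,-0.4],[0,0,0],1],[[0,0,-0.4],[0,0,0],1],[[0,0,-0.3],[0,0,0],1],[[0,0,-0.2],[0,0,0],1],[[0,0,-0.1],[0,0,0],1],[[0,0,0],[0,0,0],1],[[0,0,0],[0,0,0],1]]'
python3 - <<'E'
from h import *
a,b=bot.capture("scene"),bot.capture("top")
k=lambda i,x,y:cv2.resize(i[y:y+80,x:x+80],None,fx=5,fy=5,interpolation=cv2.INTER_CUBIC)
cv2.imwrite("pics/near2.png",np.clip(np.hstack([k(a,195,100),k(b,140,145)])*1.3,0,255).astype(np.uint8))
E
```

```text
time: 2.7
tool_pos: [502.8, 179.0, 70.0]
tcp_rot: [3.141, 0.001, -3.092]
contact_force: [-0.2, -0.2, -0.1]
grip_width: 91.6
finger_force: 0.0
```

View pics/near2.png

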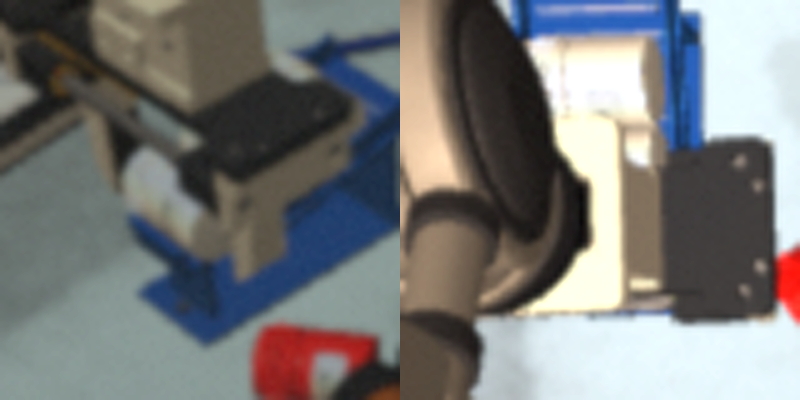

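The fingers are beside the two flat ends and the contact force is near zero, so I'll close.

```bash
python3 -m pendant '[[[0,0,0],[0,0,0],0.5],[[0,0,0],[0,0,0],0.2],[[0,0,0],[0,0,0],-1],[[0,0,0],[0,0,0],-1],[[0,0,0],[0,0,0],-1],[[0,0,0],[0,0,0],-1],[[0,0,0],[0,0,0],-1],[[0,0,0],[0,0,0],-1],[[0,0,0],[0,0,0],-1],[[0,0,0],[0,0,0],-1]]'
```

```text
time: 3.63
tool_pos: [502.5, 179.0, 69.8]
tcp_rot: [3.141, 0.0, -3.092]
contact_force: [0.2, 0.7, 1.4]
grip_width: 57.8
finger_force: 29.9
```

```bash
python3 -m pendant '[[[0,0,0.15],[0,0,0],-1],[[0,0,0.25],[0,0,0],-1],[[0,0,0.35],[0,0,0],-1],[[0,0,0.45],[0,0,0],-1],[[0,0,0.5],[0,0,0],-1],[[0,0,0.5],[0,0,0],-1],[[0,0,0.5],[0,0,0],-1],[[0,0,0.5],[0,0,0],-1],[[0,0,0.4],[0,0,0],-1],[[0,0,0.2],[0,0,0],-1]]'
```

```text
time: 4.47
tool_pos: [503.4, 179.1, 186.5]
tcp_rot: [3.141, 0.004, -3.092]
contact_force: [-0.3, -0.7, -0.3]
grip_width: 57.8
finger_force: 29.9
```

```bash
python3 -m pendant '[[[0,-0.4,0],[0,0,-0.1],-1],[[0.04,-0.8,0],[0,0,-0.2],-1],[[0.04,-0.9,0],[0,0,-0.2],-1],[[0.04,-0.9,0],[0,0,-0.2],-1],[[0.04,-0.9,0],[0,0,-0.2],-1],[[0.04,-0.9,0],[0,0,-0.2],-1],[[0.04,-0.9,0],[0,0,-0.2],-1],[[0.04,-0.9,0],[0,0,-0.2],-1],[[0.04,-0.9,0],[0,0,-0.2],-1],[[0.04,-0.9,0],[0,0,-0.2],-1]]'
python3 -m pendant '[[[0.04,-0.9,0],[0,0,-0.2],-1],[[0,-0.9,0],[0,0,-0.2],-1],[[0,-0.8,0],[0,0,-0.2],-1],[[0,-0.7,0],[0,0,-0.2],-1],[[0,-0.5,-0.1],[0,0,-0.2],-1],[[0,-0.3,-0.3],[0,0,-0.2],-1],[[0,-0.2,-0.5],[0,0,-0.06],-1],[[0,0,-0.6],[0,0,0],-1],[[0,0,-0.5],[0,0,0],-1],[[0,0,-0.2],[0,0,0],-1]]'
python3 - <<'E'
from h import *
a,b=bot.capture("scene"),bot.capture("top");o=bot.get_obs();print(o["tool_pos"],o["tcp_rot"][2]+np.pi,o["finger_force"])
k=lambda i,x,y:cv2.resize(i[y:y+100,x:x+80],None,fx=4,fy=4,interpolation=cv2.INTER_CUBIC)
for n,i in(("scene",a),("top",b)):
    X=o["tool_pos"]; C=place(X[0],X[1],o["tcp_rot"][2]-np.pi,cyl(0,0,X[2]))
    cv2.polylines(i,[cv2.convexHull((proj(n,C)*16).astype(np.int32))],True,(0,0,255),1,cv2.LINE_AA,4)
cv2.imwrite("pics/cr.png",np.clip(np.hstack([k(a,310,180),k(b,320,150)[:,:],k(b,145,130)[:,:160]])*1.3,0,255).astype(np.uint8))
E
```

```text
time: 5.3
tool_pos: [512.4, -75.1, 183.2]
tcp_rot: [-3.142, -0.001, 2.961]
contact_force: [0.2, 0.1, -0.7]
grip_width: 57.9
finger_force: 29.9
time: 6.13
tool_pos: [512.8, -201.0, 114.6]
tcp_rot: [3.14, -0.005, 2.811]
contact_force: [-0.0, 0.6, -0.6]
grip_width: 57.6
finger_force: 29.9
[ 513.52540652 -201.20240124  116.02062856] 5.95319988434375 29.92415964603424
```

View pics/cr.png

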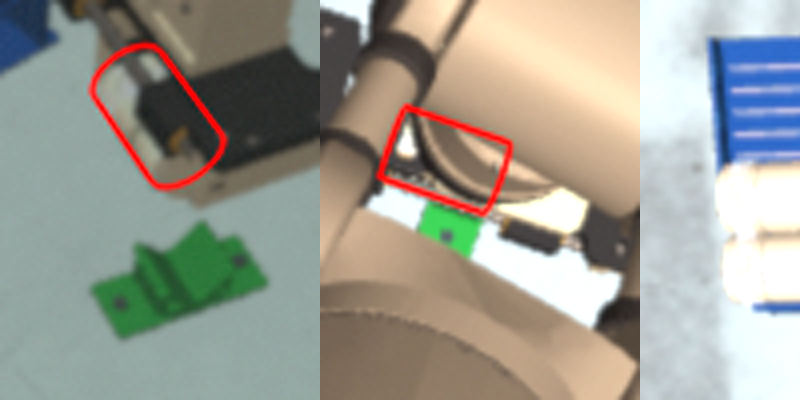

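The next canister has rolled to the front (two remain, seated at the nose). The grip holds with the yaw right at -0.33. The remaining shift is about (+1.7, -30.6), then down to TCP z about 40.

```bash
python3 -m pendant '[[[0.06,-0.3,0],[0,0,0],-1],[[0,-0.4,0],[0,0,0],-1],[[0,-0.32,0],[0,0,0],-1],[[0,0,-0.4],[0,0,0],-1],[[0,0,-0.5],[0,0,0],-1],[[0,0,-0.5],[0,0,0],-1],[[0,0,-0.3],[0,0,0],-1],[[0,0,-0.1],[0,0,0],-1],[[0,0,0],[0,0,0],-1],[[0,0,0],[0,0,0],-1]]'
python3 - <<'E'
from h import *
a=bot.capture("scene");o=bot.get_obs();print(o["tool_pos"],o["tcp_rot"],o["contact_force"])
k=lambda i,x,y:cv2.resize(i[y:y+100,x:x+100],None,fx=4,fy=4,interpolation=cv2.INTER_CUBIC)
i=a.copy();X=o["tool_pos"]
cv2.polylines(i,[cv2.convexHull((proj("scene",place(X[0],X[1],o["tcp_rot"][2]-np.pi,cyl(0,0,X[2])))*16).astype(np.int32))],True,(0,0,255),1,cv2.LINE_AA,4)
cv2.imwrite("pics/cr2.png",np.clip(np.hstack([k(a,310,190),k(i,310,190)])*1.4,0,255).astype(np.uint8))
E
```

```text
time: 7.07
tool_pos: [516.7, -233.2, 64.4]
tcp_rot: [-3.141, 0.001, 2.811]
contact_force: [0.0, -0.3, -0.0]
grip_width: 57.9
finger_force: 29.9
[ 516.89123728 -233.14449274   64.63839276] [-3.14127705e+00  1.63985952e-03  2.81158324e+00] [ 0.13050854 -0.14514989 -1.05294036]
```

View pics/cr2.png

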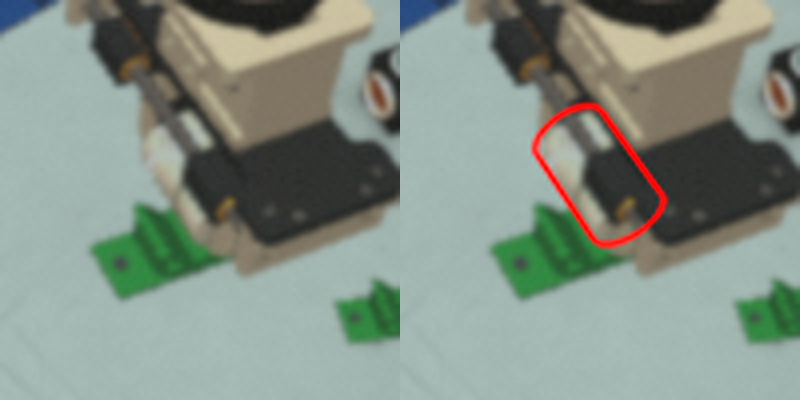

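It lines up over the V, so I'll lower to the seat gently and read the force.

```bash
python3 -m pendant '[[[-0.05,0.04,-0.2],[0,0,0],-1],[[0,0,-0.2],[0,0,0],-1],[[0,0,-0.15],[0,0,0],-1],[[0,0,-0.1],[0,0,0],-1],[[0,0,-0.07],[0,0,0],-1],[[0,0,-0.05],[0,0,0],-1],[[0,0,-0.03],[0,0,0],-1],[[0,0,0],[0,0,0],-1],[[0,0,0],[0,0,0],-1],[[0,0,0],[0,0,0],-1]]'
```

```text
time: 7.95
tool_pos: [514.8, -231.4, 40.3]
tcp_rot: [3.142, 0.0, 2.812]
contact_force: [-2.5, 1.7, 6.6]
grip_width: 57.9
finger_force: 29.9
```

Contact force is 6.6 N upward at z 40.3, so it is seated. Release.

```bash
python3 -m pendant '[[[0,0,0],[0,0,0],0.35],[[0,0,0],[0,0,0],0.45],[[0,0,0],[0,0,0],0.6],[[0,0,0],[0,0,0],0.8],[[0,0,0],[0,0,0],1],[[0,0,0],[0,0,0],1],[[0,0,0],[0,0,0],1],[[0,0,0],[0,0,0],1],[[0,0,0],[0,0,0],1],[[0,0,0],[0,0,0],1]]'
python3 -m pendant '[[[0,0,0.1],[0,0,0],1],[[0,0,0.3],[0,0,0],1],[[0,0,0.5],[0,0,0],1],[[0,0,0.7],[0,0,0],1],[[0,0,0.8],[0,0,0],1],[[0,0,0.8],[0,0,0],1],[[0,0.5,0.6],[0,0,0],1],[[0,0.9,0.3],[0,0,0],1],[[0,0.9,0],[0,0,0],1],[[0,0.9,0],[0,0,0],1]]'
python3 -m pendant '[[[0,0.9,0],[0,0,0],1],[[0,0.9,0],[0,0,0],1],[[0,0.7,0],[0,0,0],1],[[0,0.3,0],[0,0,0],1],[[0,0,0],[0,0,0],1],[[0,0,0],[0,0,0],1],[[0,0,0],[0,0,0],1],[[0,0,0],[0,0,0],1],[[0,0,0],[0,0,0],1],[[0,0,0],[0,0,0],1]]'
python3 - <<'E'
from h import *
k=lambda i,x,y:cv2.resize(i[y:y+80,x:x+80],None,fx=4,fy=4,interpolation=cv2.INTER_CUBIC)
a,b=bot.capture("scene"),bot.capture("top")
for n,i in(("scene",a),("top",b)):
    for q in((515.2,-231.8,-.33,40),(502.7,179.3,.049,70)):
        cv2.polylines(i,[cv2.convexHull((proj(n,place(*q[:3],cyl(0,0,q[3])))*16).astype(np.int32))],True,(0,0,255),1,cv2.LINE_AA,4)
r=np.vstack([np.hstack([k(a,315,205),k(b,320,155)]),np.hstack([k(a,205,90),k(b,145,140)])])
cv2.imwrite("pics/end.png",cv2.resize(np.clip(r*1.3,0,255).astype(np.uint8),(600,600)))
E
```

```text
time: 8.78
tool_pos: [514.8, -231.4, 39.7]
tcp_rot: [3.142, -0.0, 2.812]
contact_force: [0.3, -0.1, 0.8]
grip_width: 92.0
finger_force: 0.0
time: 9.62
tool_pos: [515.1, -134.8, 164.6]
tcp_rot: [-3.142, 0.003, 2.811]
contact_force: [0.0, 1.1, 0.8]
grip_width: 91.5
finger_force: 0.0
time: 10.45
tool_pos: [514.8, -52.3, 162.6]
tcp_rot: [-3.142, -0.0, 2.81]
contact_force: [0.4, -1.2, -0.2]
grip_width: 91.9
finger_force: 0.0
```

View pics/end.png

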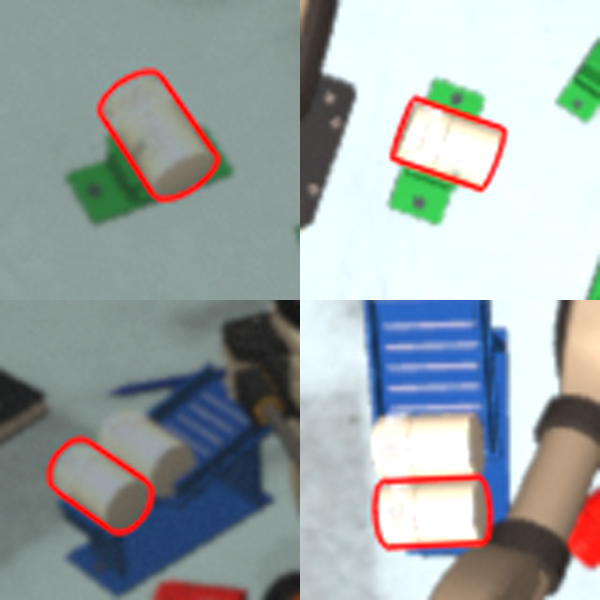

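The taken canister lies centred along the groove, and the next one lies at the stop, both inside their predicted outlines. The arm is clear.

```bash
python3 -c "
from plant import bot
print(bot.close_job())"
```

```text
the job is handed in; nothing more can be done
None
```

The front canister lies centred in the 90 mm green cradle, the next canister has rolled down to the front stop, and the job was handed in with the arm clear at about 10.6 s (no verdict was returned).

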